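Clamp the rivet anvil with the wing screw

ROBOT

A 6-joint arm with a two-finger parallel gripper is mounted at the origin on a cart in front of the work surface, level with it; the furniture and walls round the work are solid. World frame = base frame: x ahead of the robot, y to its left, z up, the work surface at z = 0. Lengths are in m, angles in rad, forces in N, time in s.
With the tool pointing down it reaches from about 0.3 to 0.875 m from the base axis. Payload 4.2 kg.
Tool frame: the origin (TCP) lies at the very end of the fingers, on their centre line; the grasp point (between the pads) lies 19 mm behind it; z points along the fingers, y is the line along which they close (so a half turn about z gives the same grasp; the last joint's range is limited). The gripper opens to 85 mm and grips with 20 to 120 N. Pads are 22 mm wide; open, the fingers measure 114 mm over their backs; the gripper's body (76 mm by 85 mm) begins 54 mm behind the grasp point. The pads swing forward as they close: fully open they stand 13 mm farther back than shut.
Start: joints at [-0.02, 0.32, 1.565, -0, 1.257, -0.02], TCP at [0.575, 0, 0.231] pointing down, gripper open.
Joint ranges: [-3.11, 3.11], [-0.84, 2.01], [0.21, 2.61], [-1.34, 4.49], [0.05, 2.63], [-2.56, 2.56]. Speed limits (rad/s): [2.57, 2.57, 3.14, 3.14, 3.14, 3.14].

INTERFACE

Orientations are given as a rotation vector (axis times angle).
In Python, from rig import state, vision, sign_off gives the robot as it stands.
- The arm moves only by the tool arm_command, never from a script. Its arguments are lists of equal length, an entry for each row: "offset": the shift along the world's x, y, z each as a share of 0.4 m, from -1 to 1, a list of three; "angular": the turn, a rotation vector about the world's x, y, z each as a share of 120 degrees, from -1 to 1, a list of three. A call has 1 to 8 rows; each row shifts and turns the commanded pose from where the row before left it; what a row does not reach is not made up. A row lasts 1/10 s, in which the tool goes at most 50 mm and 8.59 degrees, less where a joint would pass 70% of its speed; a pose out of reach is approached as far as the arm can. A call with a number of a shift or a turn outside -1 to 1 is refused whole. A call with a gripper value outside its range is refused whole. "jaw" is the opening, from -1 (shut) to 1 (fully open), set as the call begins (left out, the last holds). The fingers move at their own pace and stop on an object; "newtons" is the grip in N (left out, the last holds). Time passes only in rows, so rows that do not move let the fingers close. It gives the time, the measured TCP pose, the force, the opening and the grip force at its end, in the units of the state.
- state(): the state, without advancing time (a new reading comes with each control period).
- vision.grab_frame(name): name is "scene" or "side" or "wrist"; returns a dict with "img" (384x512x3 uint8, red, green, blue), "vfov" (degrees; the focal length in pixels is half the picture's height over the tangent of half this angle, whatever the lens; pixels are square), "cx", "cy" (the principal point, pixels), "k1" (the pictures are not rectified: a ray, as slopes to the right and down, at radius r is drawn at 1 + k1 r^2 times it, then the intrinsics apply), "eye" and "attitude" of the camera in the world. Camera axes: x right, y down, z forward; pixel columns grow to the right and rows downward; lengths in m; the calibration is good to about 2 mm. A picture is of the moment at which its call begins. There is no depth.
- sign_off(): hands the job in; it is judged then, once.
The state is a dict: "time_s": time; "joint_pos": joint angles; "joint_velocities": joint speeds; "joint_torque": joint torques, N m; "position": TCP position; "tool_rot": TCP orientation; "force": force on the tool from outside, world axes, zero at the start; "wrist_torque": the same for the moment, N m; "width": opening from 0.0 (shut) to 1.0 (fully open); "grasp_force": force on a finger pad.
Only numpy, scipy, OpenCV 4.12 (cv2) and the standard library are available. Lean on these libraries where they do the work, as an engineer would, in place of code of your own. Each camera call takes 0.05 s, during which the arm holds its last target. There are 200 camera calls.

TASK

The square steel anvil lies loose in its bench holder. Push the sliding jaw by the upright tab at its tail until the anvil sits square and snug against the fixed fence, and after that run the wing screw down clockwise, stroking its wings round with the shut fingertips again and again, until it is fully tight. Only push with light force: do not pinch or lift anything, and leave the other things on the bench where they are.

Things in the scene. Friction and masses are not known exactly. Their poses are not given: they have to be found in the camera images.
- holder: Anvil holder, fixed to the bench: dark steel base plate 270 (x) x 120 (y) x 16 mm. Origin on the bench, z up; the plate runs from x = -165 to +105 mm. Its +x points from the jaw's tab to the fence. The wing screw stands at x = -50, y = 0 mm in an arm (34 to 48 mm above the bench, 32 mm wide) that reaches to it from a post on the +y side.
- fence_face (a point): Middle of the fence's inner face, at holder x = +85, y = 0 mm, 27 mm above the bench. The fence is a fixed steel bar across the plate, 100 mm long (y), 16 mm thick, its top 38 mm above the bench.
- post_top (a point): Top centre of the round steel post, 24 mm in diameter, at holder x = -50, y = +50 mm, 92 mm above the bench. It blocks a fingertip from circling past the wing screw on this side, so the wings are pushed in strokes round the other sides.
- jaw (a joint): Travel of the sliding aluminium jaw along the holder's +x, m: 0 fully back, 0.045 when the anvil is square and snug between jaw and fence (limit 0.052 without anvil). Jaw face 70 mm wide, at holder x = -20 mm + travel, top 37 mm above the bench. Slides with about 3 N of friction, about 6 N with the anvil, and stays where it is left.
- jaw_tab (a point): Centre of the rear face of the jaw's upright push tab, at holder x = -155 mm + travel, y = 0, 35 mm above the bench. The tab is 44 mm wide (y), 10 mm thick (x), its top 52 mm and its bottom 18 mm above the bench; push it along holder +x.
- wingscrew (a joint): Turn of the steel wing screw, rad, clockwise from above: 0 loosest, 9.5 fully tight (hard stop; its shoe then bears on the jaw's bar). Two opposite wings; seen from above, one points at the angle 0.861 - value from the holder's +x (counterclockwise positive), the other at that + pi. Turns with about 0.025 N m, stays where it is left, sinks 3 mm a turn.
- wing_axis (a point): Point on the vertical axis of the wing screw at half the height of its wings: holder x = -50, y = 0 mm, 72 mm above the bench when tight, up to 4.5 mm higher when loose. The wings reach 35 mm from the axis, are 6 mm thick, and 24 mm tall (12 mm above and below this point) from 17 mm outward; hub radius 9.5 mm.
- wing_a (a point): Outer end of one wing at half height, 35 mm from the axis: the one that points at 0.861 - value.
- anvil: Square steel rivet anvil 60 x 60 x 18 mm with four round dimples on top, 0.45 kg, lying loose on the base plate between jaw and fence. Origin at the centre of its underside, 16 mm above the bench; axes along its sides. Snug against the fence its centre is at holder x = +55 mm.
- spool: Beige thread spool 34 x 34 x 45 mm standing loose beside the holder; leave alone. Origin at the centre of its foot.
- clip: Dark binder clip 24 x 19 x 28 mm standing loose beside the holder; leave alone. Origin at its foot.
- wax: Beeswax puck 39 mm across, 13 mm tall, lying loose beside the holder; leave alone. Origin at the centre of its underside.

How it is judged:
On the way, in this order (a step that is already met when the one before it is completed fails the run):
1. the jaw holds the anvil against the fence while the wing screw is still loose (value of joint jaw above 0.0425 m and x of anvil in the frame of holder above 0.053 m and value of joint wingscrew below 7 rad), for 0.2 s.
2. the wing screw is turned down tight (value of joint wingscrew above 9.1 rad), for 0.2 s.
At the end, for the whole second after the job is handed in: The wing screw is within 0.4 rad of its hard stop, the jaw is within 2.5 mm of 45 mm travel, and the anvil lies flat and at rest on the base plate, square (0.06 rad) and within 2 mm of the fence, not more than 20 mm off the middle (value of joint wingscrew above 9.1 rad and value of joint jaw between 0.0425 and 0.048 m and x of anvil in the frame of holder between 0.053 and 0.0575 m and y of anvil in the frame of holder between -0.02 and 0.02 m and angle between the x axis of anvil and the x axis of holder, either way round below 0.06 rad and z of anvil in the frame of holder below 0.019 m and linear speed of anvil below 0.01 m/s); the robot touches nothing.
It fails at once if the anvil was lifted or tipped (z of anvil in the frame of holder above 0.022 m or angle between anvil's own z axis and vertical above 0.15 rad).
It fails at once if the anvil was gripped or pushed directly with the fingers (contact force between the fingers and anvil above 8 N).
It fails at once if the wing screw was pinched or forced (more than 38 N) (contact force between the fingers and wingscrew above 38 N).
It fails at once if the jaw was pinched or forced (more than 40 N) (contact force between the fingers and jaw above 40 N).
It fails at once if a bystander was moved (distance of any of spool, clip, wax from where it was at the start of the episode above 0.02 m).
It also fails if it takes over 67 s, if anything falls off the work surface, if the arm or the gripper's body presses on something with over 40 N, if the wrist force passes 120 N, or if a joint passes its speed limit or range.

## Working session

There is one attempt and no reset: what is moved stays moved. The work goes in short steps, Python scripts to look and compute and a tool call to move; the robot and the scene stay as the last step left them, time stands still between calls to the robot, and variables do not carry over. Pictures are saved under pics/ and viewed, at most 10 in all, crops included, and the job is handed in when it is done.

Besides the shell and the picture viewer there is one more tool, called after ">>>" as a command line: name --argument value ..., lists and objects as JSON in quotes. arm_command: Moves the arm, as the interface text tells. Shift numbers are shares of 0.4 m and turn numbers shares of 120 degrees, none past 1 either way. Its arguments: {"type":"object","properties":{"offset":{"type":"array"},"angular":{"type":"array"},"jaw":{"type":"number"},"newtons":{"type":"number"}},"required":["offset","angular"]}

```bash
ls; mkdir -p pics
cat > h.py <<'E'
import numpy as np, cv2
from scipy.spatial.transform import Rotation as R
from rig import state, vision, sign_off
def mats(f):
    F=f["img"].shape[0]/2/np.tan(np.radians(f["vfov"])/2)
    K=np.array([[F,0,f["cx"]],[0,F,f["cy"]],[0,0,1]])
    a=np.array(f["attitude"],float); A=a if a.shape==(3,3) else R.from_rotvec(a).as_matrix()
    return K,A,np.array(f["eye"],float),np.array([f["k1"],0,0,0,0.])
def ray(f,px):
    K,A,e,d=mats(f)
    p=cv2.undistortPoints(np.array(px,float).reshape(-1,1,2),K,d).reshape(-1,2)
    return e,np.c_[p,np.ones(len(p))]@A.T
def plane(f,px,z):
    e,r=ray(f,px); return e+r*((z-e[2])/r[:,2])[:,None]
def proj(f,P):
    K,A,e,d=mats(f)
    q=(np.array(P,float).reshape(-1,3)-e)@A
    return cv2.projectPoints(q,np.zeros(3),np.zeros(3),K,d)[0].reshape(-1,2)
E
python3 - <<'E'
from h import *
ims=[]
for n in ["scene","side","wrist"]:
    f=vision.grab_frame(n); print(n,f["vfov"],f["cx"],f["cy"],f["k1"],f["eye"],np.round(f["attitude"],3))
    cv2.imwrite(f"pics/{n}0.png",f["img"][...,::-1])
    np.save(f"pics/{n}0.npy",f,allow_pickle=True)
print(state())
E
```

```text
pics
scene 49.19504498046719 252.10158140292538 196.00642914867146 -0.04960425367623763 [ 0.05116616 -0.36838663  0.68512387] [-2.089  1.183 -0.511]
side 50.11920678141592 252.7021358699385 194.51554417064136 -0.1143343017451444 [ 1.2667316  -0.21201853  0.57144327] [-1.788 -1.463  0.738]
wrist 60.106147687132044 256.38402954618107 192.34427884501585 -0.05214299719336227 [0.57465946 0.07028368 0.3725063 ] [ 2.861e+00  3.000e-03 -2.000e-03]
{'time_s': 0.15, 'joint_pos': array([-1.99953918e-02,  3.20136283e-01,  1.56536990e+00,  9.15342901e-06,
        1.25740387e+00, -2.00124169e-02]), 'joint_velocities': array([ 4.86087200e-04, -9.94782416e-04, -4.31983247e-03, -5.49645335e-05,
        9.71549949e-04,  9.85608778e-05]), 'joint_torque': array([-9.13009580e-05, -4.15840280e+01, -2.34345907e+01, -1.12702321e-04,
        5.94026569e-03, -2.51738534e-06]), 'position': array([5.74651991e-01, 1.31482252e-05, 2.30691661e-01]), 'tool_rot': array([-2.22074947e+00, -2.22078100e+00,  1.42340329e-03]), 'force': array([0.32561601, 0.43451138, 0.11422933]), 'wrist_torque': array([ 0.01592725, -0.03634203,  0.01137585]), 'grasp_force': 0.0, 'width': 1.0011813379098378}
```

Run:
```python
import cv2
for n in ["scene","side"]:
    i=cv2.imread(f"pics/{n}0.png"); cv2.imwrite(f"pics/{n}0b.png",cv2.resize(i,(768,576),interpolation=cv2.INTER_CUBIC))
```

```text
(no output)
```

View pics/scene0b.png

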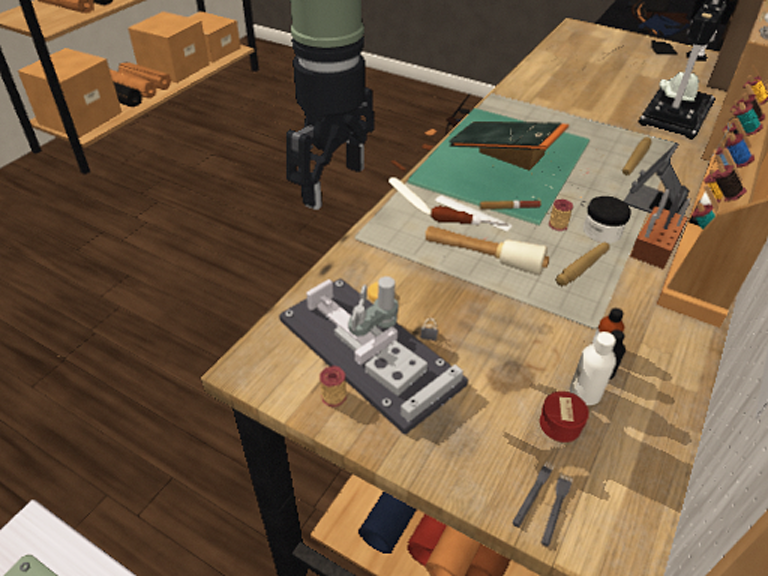

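View pics/side0b.png

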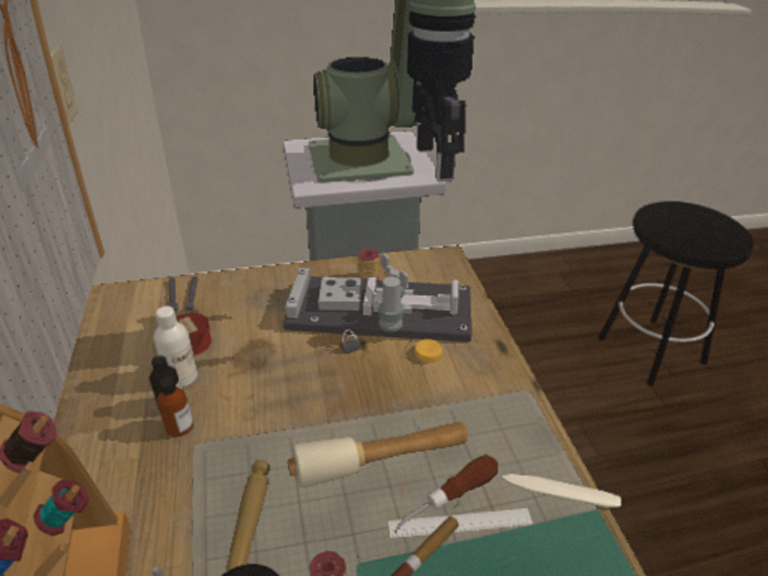

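View pics/wrist0.png

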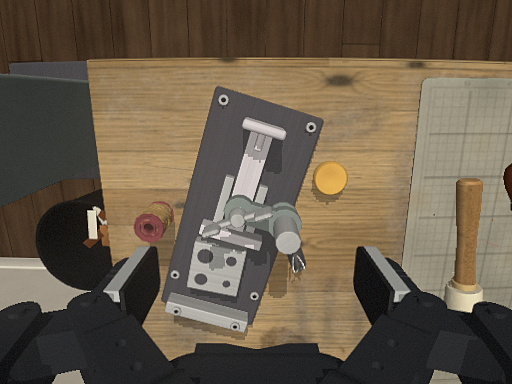

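Run:
```python
from h import *
for n,roi in [("wrist",(60,350,150,340)),("side",(170,240,180,320)),("scene",(170,300,175,320))]:
    f=np.load(f"pics/{n}0.npy",allow_pickle=True).item(); im=f["img"].astype(int)
    hsv=cv2.cvtColor(f["img"],cv2.COLOR_RGB2HSV)
    m=((hsv[...,2]<95)&(im.max(2)-im.min(2)<25)).astype(np.uint8)
    mm=np.zeros_like(m); a,b,c,d=roi; mm[a:b,c:d]=m[a:b,c:d]
    mm=cv2.morphologyEx(mm,cv2.MORPH_OPEN,np.ones((3,3)))
    cs,_=cv2.findContours(mm,cv2.RETR_EXTERNAL,cv2.CHAIN_APPROX_NONE)
    c=max(cs,key=cv2.contourArea).reshape(-1,2)
    P=plane(f,c,0.016)[:,:2]
    r=cv2.minAreaRect((P*1000).astype(np.float32)); print(n,cv2.contourArea(c),r, np.round(cv2.boxPoints(r)))
    h=cv2.convexHull(c); q=cv2.approxPolyDP(h,6,True).reshape(-1,2); print(q.tolist(),np.round(plane(f,q,.016)*1000).tolist())
```

```text
wrist 12993.5 ((550.1075439453125, -62.284942626953125), (266.94525146484375, 119.2174072265625), 73.09227752685547) [[ 454. -173.]
 [ 568. -207.]
 [ 646.   48.]
 [ 532.   83.]]
[[216, 87], [322, 120], [251, 323], [162, 300]] [[532.0, 80.0, 16.0], [643.0, 47.0, 16.0], [568.0, -205.0, 16.0], [457.0, -172.0, 16.0]]
side 2194.5 ((562.5810546875, -67.55021667480469), (265.87725830078125, 134.12518310546875), 71.80077362060547) [[ 457. -173.]
 [ 585. -215.]
 [ 668.   38.]
 [ 540.   80.]]
[[189, 213], [207, 184], [313, 199], [312, 227], [196, 220]] [[565.0, -208.0, 16.0], [463.0, -158.0, 16.0], [569.0, 70.0, 16.0], [661.0, 38.0, 16.0], [591.0, -195.0, 16.0]]
scene 2298.0 ((548.0936279296875, -64.44233703613281), (273.552001953125, 125.12283325195312), 72.79267120361328) [[ 448. -177.]
 [ 567. -214.]
 [ 648.   48.]
 [ 529.   85.]]
[[187, 210], [203, 201], [265, 216], [310, 257], [268, 288]] [[534.0, 79.0, 16.0], [575.0, 66.0, 16.0], [608.0, -77.0, 16.0], [556.0, -209.0, 16.0], [450.0, -173.0, 16.0]]
```

```bash
cat >> h.py <<'E'
PSI=np.radians(-107.0); O=np.array([.5407,-.0915])
U=np.array([np.cos(PSI),np.sin(PSI)]); V=np.array([-U[1],U[0]])
def H(x,y,z): return np.r_[O+U*x/1000+V*y/1000,z/1000]
E
python3 - <<'E'
from h import *
pts={'tabT':[H(-155,-22,52),H(-155,22,52),H(-145,22,52),H(-145,-22,52)],'post':[H(-50+12*np.cos(a),50+12*np.sin(a),92) for a in np.linspace(0,6.28,12)],
'ax':[H(-50,0,72),H(-50,0,88)],'fence':[H(85,-50,38),H(85,50,38),H(101,50,38),H(101,-50,38)],'jaw':[H(-20,-35,37),H(-20,35,37)],
'circ':[H(-50+35*np.cos(a),35*np.sin(a),86) for a in np.radians(range(0,360,30))]}
col=[(0,0,255),(255,0,0),(0,200,0),(255,0,255),(0,200,255),(255,255,0)]
out=[]
for n,(x0,y0,w) in {"wrist":(150,75,200),"side":(180,150,150),"scene":(180,170,140)}.items():
    f=np.load(f"pics/{n}0.npy",allow_pickle=True).item()
    im=f["img"][...,::-1]; s=3 if n=="wrist" else 2.6
    h=int(w*1.0) if n!="wrist" else 200
    h=270 if n=="wrist" else 110 if n=="side" else 125
    s=590/270 if n=="wrist" else 2.35
    c=cv2.resize(im[y0:y0+h,x0:x0+w],None,fx=s,fy=s,interpolation=cv2.INTER_CUBIC)
    for (k,P),cc in zip(pts.items(),col):
        for p in proj(f,P): cv2.circle(c,tuple(((p-[x0,y0]+.5)*s).astype(int).tolist()),2,cc,-1)
    out.append(c)
W=np.zeros((600,800,3),np.uint8)
W[:out[0].shape[0],:out[0].shape[1]]=out[0]; y=0
for o in out[1:]:
    W[y:y+o.shape[0],440:440+o.shape[1]]=o[:, :360]; y+=o.shape[0]+5
cv2.imwrite("pics/ov.png",W)
E
```

```text
(no output)
```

View pics/ov.png

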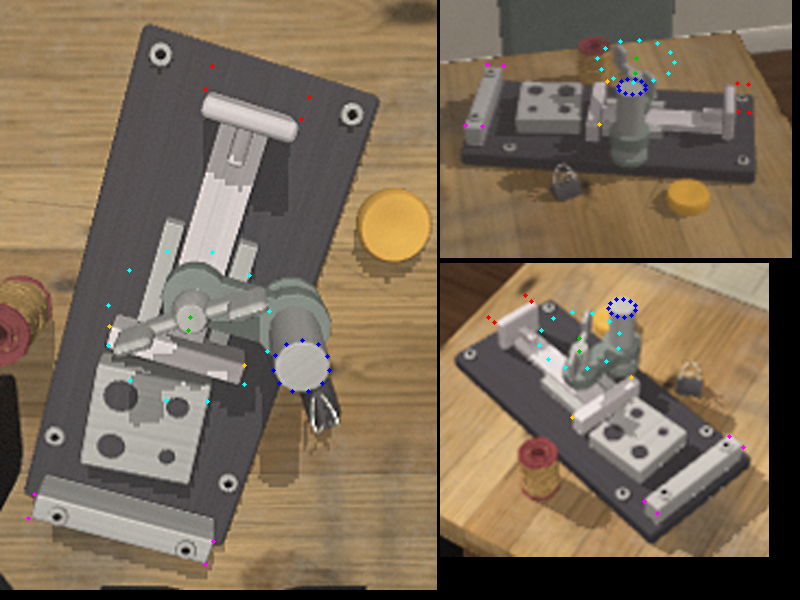

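The holder registers well in all three views: in the overlay the post top is at (301,365), the tab at (250,110), and the wings run (112,345)–(268,307). The jaw is already at about 12 mm. Next I shut the fingers and go behind the tab.

>>> arm_command --offset '[[0.023,0.1,0],[0.0235,0.1,0],[0,0,-0.1],[0,0,-0.1],[0,0,-0.1],[0,0,-0.05],[0,0,0],[0,0,0]]' --angular '[[0,0,-0.0708],[0,0,-0.0708],[0,0,0],[0,0,0],[0,0,0],[0,0,0],[0,0,0],[0,0,0]]' --jaw -1 --newtons 20

```text
time_s: 0.95
position: [0.594, 0.0801, 0.0916]
tool_rot: [2.525, 1.869, 0.0]
force: [0.1, 0.1, 0.9]
width: 0.002
grasp_force: 0.0
```

Run:
```python
from h import *
s=state(); print(s['time_s'],s['position'],s['width'],s['joint_pos'],s['force'])
p=s['position'][:2]-O; print("holder",p@U*1000,p@V*1000)
Rm=R.from_rotvec(s['tool_rot']).as_matrix(); print(np.round(Rm,3))
im=[]
for n in ["wrist","scene"]:
    f=vision.grab_frame(n); np.save(f"pics/{n}1.npy",f,allow_pickle=True); im.append(f["img"][...,::-1])
    print(n,proj(f,s['position']))
c=cv2.resize(im[1][130:300,150:330],(400,378),interpolation=cv2.INTER_CUBIC)
W=np.zeros((384,800,3),np.uint8); W[:300,:400]=cv2.resize(im[0],(400,300)); W[:378,400:]=c
cv2.imwrite("pics/v1.png",W)
```

```text
0.95 [0.5939784  0.08005756 0.09162865] 0.0021317672405468356 [ 1.14804548e-01  4.73483786e-01  1.69977048e+00 -4.26049137e-05
  9.68088873e-01  4.11347926e-01] [0.10881718 0.12685211 0.8865896 ]
holder -179.6384054674383 0.7918137653290374
[[ 0.292  0.956  0.   ]
 [ 0.956 -0.292 -0.   ]
 [ 0.     0.    -1.   ]]
wrist [[256.33784888 252.32051046]]
scene [[200.07499162 168.75060658]]
```

View pics/v1.png

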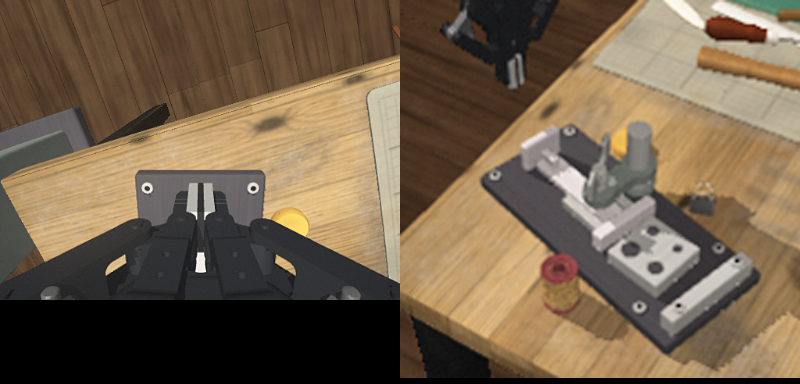

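The shut tips measure about 15 mm along tool y and are 22 mm wide. I go down behind the tab and push.

>>> arm_command --offset '[[0,0,-0.075],[0,0,-0.075],[-0.0117,-0.0383,0],[-0.0029,-0.0096,0],[-0.0029,-0.0096,0],[-0.0029,-0.0096,0],[-0.0029,-0.0096,0],[-0.0029,-0.0096,0]]' --angular '[[0,0,0],[0,0,0],[0,0,0],[0,0,0],[0,0,0],[0,0,0],[0,0,0],[0,0,0]]'

```text
time_s: 1.85
position: [0.5848, 0.046, 0.0329]
tool_rot: [2.524, 1.867, 0.007]
force: [2.0, 4.6, 5.1]
width: -0.0
grasp_force: 2.6
```

>>> arm_command --offset '[[-0.0026,-0.0072,0],[-0.0026,-0.0072,0],[-0.0026,-0.0072,0],[-0.0026,-0.0072,0],[-0.0026,-0.0072,0],[0,0,0]]' --angular '[[0,0,0],[0,0,0],[0,0,0],[0,0,0],[0,0,0],[0,0,0]]'

```text
time_s: 2.45
position: [0.5798, 0.0312, 0.0323]
tool_rot: [2.524, 1.867, 0.006]
force: [2.9, 3.9, 2.4]
width: 0.004
grasp_force: 2.3
```

>>> arm_command --offset '[[-0.0012,-0.0036,0],[-0.0012,-0.0036,0],[-0.0012,-0.0036,0],[-0.0012,-0.0036,0],[0,0,0]]' --angular '[[0,0,0],[0,0,0],[0,0,0],[0,0,0],[0,0,0]]'

```text
time_s: 2.95
position: [0.578, 0.0256, 0.0322]
tool_rot: [2.523, 1.868, 0.007]
force: [3.3, 3.9, 3.1]
width: 0.001
grasp_force: 2.4
```

>>> arm_command --offset '[[-0.0006,-0.002,0],[-0.0006,-0.002,0],[0,0,0]]' --angular '[[0,0,0],[0,0,0],[0,0,0]]'

```text
time_s: 3.25
position: [0.5775, 0.0241, 0.0322]
tool_rot: [2.523, 1.868, 0.007]
force: [4.3, 4.9, 3.1]
width: 0.005
grasp_force: 2.6
```

Run:
```python
from h import *
s=state(); p=s['position'][:2]-O; print("holder",p@U*1000,p@V*1000,s['force'])
W=np.zeros((480,800,3),np.uint8)
for i,(n,x0,y0) in enumerate([("scene",190,190),("side",180,160)]):
    f=vision.grab_frame(n); np.save(f"pics/{n}2.npy",f,allow_pickle=True)
    im=f["img"][y0:y0+120,x0:x0+100+40*0,::-1] if i==2 else f["img"][y0:y0+120,x0:x0+130,::-1]
    c=cv2.resize(im,None,fx=3,fy=3,interpolation=cv2.INTER_CUBIC)
    for q in proj(f,[H(25,-30,34),H(25,30,34),H(-110,-22,52),H(-110,22,52)]): cv2.circle(c,tuple(((q-[x0,y0]+.5)*3).astype(int).tolist()),2,(0,0,255),-1)
    W[:360,i*400:i*400+390]=c
cv2.imwrite("pics/v2.png",W[:360])
```

```text
holder -121.35192405470664 1.4265006226748111 [4.31781313 4.86765785 3.08772276]
```

View pics/v2.png

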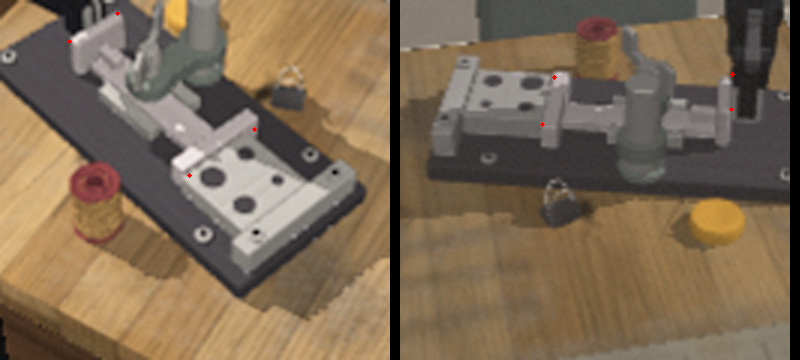

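The anvil is almost at the fence: the jaw face is at about (215,150) in the left crop, close to the predicted snug line. I creep further until the force rises.

>>> arm_command --offset '[[-0.0006,-0.002,0],[-0.0006,-0.002,0],[0,0,0]]' --angular '[[0,0,0],[0,0,0],[0,0,0]]'

```text
time_s: 3.65
position: [0.5772, 0.023, 0.0322]
tool_rot: [2.524, 1.867, 0.008]
force: [4.1, 6.5, 4.0]
width: 0.003
grasp_force: 3.6
```

>>> arm_command --offset '[[-0.0006,-0.002,0],[-0.0006,-0.002,0],[0,0,0]]' --angular '[[0,0,0],[0,0,0],[0,0,0]]'

```text
time_s: 3.95
position: [0.5772, 0.023, 0.0323]
tool_rot: [2.526, 1.867, 0.012]
force: [4.8, 11.6, 1.7]
width: -0.002
grasp_force: 6.5
```

>>> arm_command --offset '[[-0.0006,-0.002,0],[0,0,0],[0,0,0],[0.006,0.02,0],[0.012,0.04,0],[0,0,0.11],[0,0,0.11],[0,0,0]]' --angular '[[0,0,0],[0,0,0],[0,0,0],[0,0,0],[0,0,0],[0,0,0],[0,0,0],[0,0,0]]'

```text
time_s: 4.75
position: [0.5851, 0.0442, 0.1249]
tool_rot: [2.519, 1.866, 0.013]
force: [0.5, -0.5, 0.2]
width: 0.003
grasp_force: 0.0
```

Run:
```python
from h import *
s=state(); p=s['position'][:2]-O; print("holder",p@U*1000,p@V*1000,s['position'],s['force'])
W=np.zeros((400,800,3),np.uint8)
for i,(n,x0,y0,w,h) in enumerate([("wrist",150,90,200,200),("side",180,160,130,130)]):
    f=vision.grab_frame(n); np.save(f"pics/{n}3.npy",f,allow_pickle=True)
    if i==0: print(proj(f,[H(-50,0,88),H(85,0,38)])); x0,y0,w,h=130,100,256,256
    sc=400/w; c=cv2.resize(f["img"][y0:y0+h,x0:x0+w,::-1],(400,400),interpolation=cv2.INTER_CUBIC)
    for q in proj(f,[H(25,-30,34),H(25,30,34),H(85,-50,38),H(85,50,38),H(-110,-22,52),H(-110,22,52),H(-50,0,88)]): cv2.circle(c,tuple(((q-[x0,y0]+.5)*sc).astype(int).tolist()),2,(0,0,255),-1)
    W[:,i*400:i*400+400]=c
cv2.imwrite("pics/v3.png",W)
```

```text
holder -142.79553404988556 2.775228065642421 [0.58510334 0.04424465 0.12492606] [ 0.5486169  -0.52717469  0.15438175]
[[251.15742824 354.69971587]
 [251.70175216 431.15607796]]
```

View pics/v3.png

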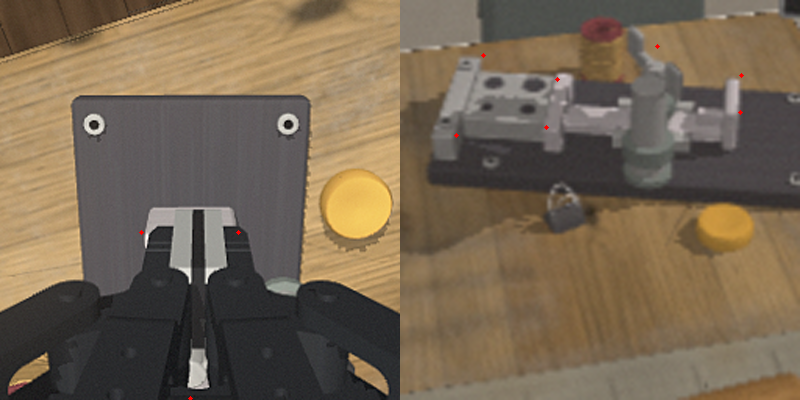

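```bash
cat >> h.py <<'E'
def pose(th,lat,rho=27.):  # finger centre in world for wing angle th (deg, holder), lateral offset mm
    t=np.radians(th); w=np.array([np.cos(t),np.sin(t)]); n=np.array([-w[1],w[0]])
    q=np.array([-50,0])+rho*w+lat*n; return H(q[0],q[1],0)[:2]
def rotnow(s):
    y=R.from_rotvec(s['tool_rot']).as_matrix()[:,1]; a=np.degrees(np.arctan2(y[1],y[0])-PSI)
    return (a-90+180)%360-180   # rot: 0 when tool y along holder +y ; want th+90
def rel(s):
    p=s['position'][:2]-O; q=np.array([p@U,p@V])*1000-[-50,0]
    return q,s['position'][2]*1000,rotnow(s),np.hypot(*q),np.degrees(np.arctan2(q[1],q[0]))
def rows(p0,r0,wps):
    for th,lat in wps:
        p=pose(th,lat); d=(p-p0)/.4; a=(th+90-r0)/120; print(th,lat,np.round(d,4).tolist(),round(a,4),"mm",round(np.hypot(*d)*400,1)); p0=p; r0=th+90
E
python3 - <<'E'
from h import *
f=np.load("pics/side3.npy",allow_pickle=True).item()
for z in (.08,.085):
    a=plane(f,[[255.4,169.7],[268.4,184]],z)[:,:2]-O; print(z,np.c_[a@U,a@V]*1000)
f=np.load("pics/wrist0.npy",allow_pickle=True).item(); s=590/270
a=plane(f,[[112/s+150,345/s+75],[268/s+150,307/s+75]],.078)[:,:2]-O; a=np.c_[a@U,a@V]*1000; print(a,np.degrees(np.arctan2(*(a[1]-a[0])[::-1])))
s=state(); print(rel(s)); rows(s['position'][:2],rotnow(s),[(-55,22)])
E
```

```text
0.08 [[-30.99993002 -29.73367806]
 [-63.14245948  22.54157918]]
0.085 [[-31.67161211 -22.00870349]
 [-63.4871198   29.73469932]]
[[-29.21281646 -28.93235515]
 [-66.31332089  31.03792998]] 121.74292926073797
(array([-91.45647143,  -0.4551139 ]), np.float64(119.99101088690124), np.float64(0.028700424147700687), np.float64(91.45760381341461), np.float64(-179.71488195391396))
-55 22 [-0.113, -0.2922] 0.2914 mm 125.3
```

>>> arm_command --offset '[[-0.0226,-0.0584,0],[-0.0226,-0.0584,0],[-0.0226,-0.0584,0],[-0.0226,-0.0584,0],[-0.0226,-0.0586,0],[0,0,-0.065],[0,0,-0.065],[0,0,0]]' --angular '[[0,0,0.0583],[0,0,0.0583],[0,0,0.0583],[0,0,0.0583],[0,0,0.0582],[0,0,0],[0,0,0],[0,0,0]]'

```text
time_s: 5.65
position: [0.5321, -0.0728, 0.0628]
tool_rot: [-1.842, -2.533, 0.009]
force: [-0.9, 0.3, 0.2]
width: -0.002
grasp_force: 0.0
```

Run:
```python
from h import *
s=state(); print(rel(s),s['force'],s['joint_pos'][5])
rows(s['position'][:2],rotnow(s),[(-59,14)]+[(-59-7.5*i,14) for i in range(1,19)])
```

```text
(array([ 34.60433079, -13.68434931]), np.float64(62.77432155806337), np.float64(34.952610940628006), np.float64(37.21184119583718), np.float64(-21.57641522505428)) [-0.9348039   0.3175799   0.24991946] -0.47024623371791074
-59 14 [0.001, 0.0224] -0.0329 mm 9.0
-66.5 14 [-0.0061, 0.0079] -0.0625 mm 4.0
-74.0 14 [-0.005, 0.0086] -0.0625 mm 4.0
-81.5 14 [-0.0038, 0.0092] -0.0625 mm 4.0
-89.0 14 [-0.0026, 0.0096] -0.0625 mm 4.0
-96.5 14 [-0.0013, 0.0099] -0.0625 mm 4.0
-104.0 14 [-0.0, 0.0099] -0.0625 mm 4.0
-111.5 14 [0.0013, 0.0099] -0.0625 mm 4.0
-119.0 14 [0.0025, 0.0096] -0.0625 mm 4.0
-126.5 14 [0.0038, 0.0092] -0.0625 mm 4.0
-134.0 14 [0.0049, 0.0086] -0.0625 mm 4.0
-141.5 14 [0.006, 0.0079] -0.0625 mm 4.0
-149.0 14 [0.007, 0.0071] -0.0625 mm 4.0
-156.5 14 [0.0079, 0.0061] -0.0625 mm 4.0
-164.0 14 [0.0086, 0.005] -0.0625 mm 4.0
-171.5 14 [0.0092, 0.0038] -0.0625 mm 4.0
-179.0 14 [0.0096, 0.0026] -0.0625 mm 4.0
-186.5 14 [0.0099, 0.0013] -0.0625 mm 4.0
-194.0 14 [0.0099, 0.0] -0.0625 mm 4.0
```

>>> arm_command --offset '[[0.0005,0.0112,0.003],[0.0005,0.0112,0.003],[-0.0061,0.0079,0],[-0.005,0.0086,0],[-0.0038,0.0092,0],[-0.0026,0.0096,0],[-0.0013,0.0099,0],[0,0.0099,0]]' --angular '[[0,0,-0.0165],[0,0,-0.0165],[0,0,-0.0625],[0,0,-0.0625],[0,0,-0.0625],[0,0,-0.0625],[0,0,-0.0625],[0,0,-0.0625]]'

```text
time_s: 6.45
position: [0.5289, -0.0423, 0.0698]
tool_rot: [2.737, 1.541, -0.002]
force: [-0.3, -2.1, 0.0]
width: -0.002
grasp_force: 0.8
```

Run:
```python
from h import *
s=state(); print(rel(s),s['force'],s['joint_pos'][5])
rows(s['position'][:2],rotnow(s),[(-104-7.5*i,14) for i in range(0,14)])
```

```text
(array([  6.35536484, -25.68800237]), np.float64(69.76120956525801), np.float64(-14.249144199793903), np.float64(26.462504192633794), np.float64(-76.10372652677486)) [-0.29328239 -2.09596937  0.0478363 ] 0.44574689945973056
-104.0 14 [-0.0098, 0.0012] 0.0021 mm 4.0
-111.5 14 [0.0013, 0.0099] -0.0625 mm 4.0
-119.0 14 [0.0025, 0.0096] -0.0625 mm 4.0
-126.5 14 [0.0038, 0.0092] -0.0625 mm 4.0
-134.0 14 [0.0049, 0.0086] -0.0625 mm 4.0
-141.5 14 [0.006, 0.0079] -0.0625 mm 4.0
-149.0 14 [0.007, 0.0071] -0.0625 mm 4.0
-156.5 14 [0.0079, 0.0061] -0.0625 mm 4.0
-164.0 14 [0.0086, 0.005] -0.0625 mm 4.0
-171.5 14 [0.0092, 0.0038] -0.0625 mm 4.0
-179.0 14 [0.0096, 0.0026] -0.0625 mm 4.0
-186.5 14 [0.0099, 0.0013] -0.0625 mm 4.0
-194.0 14 [0.0099, 0.0] -0.0625 mm 4.0
-201.5 14 [0.0099, -0.0013] -0.0625 mm 4.0
```

>>> arm_command --offset '[[-0.002,0.0103,0],[-0.0008,0.01,0],[0.0008,0.0096,0],[0.0049,0.0086,0],[0.006,0.0079,0],[0.007,0.0071,0],[0.0079,0.0061,0],[0.0086,0.005,0]]' --angular '[[0,0,-0.0625],[0,0,-0.0625],[0,0,-0.0625],[0,0,-0.0625],[0,0,-0.0625],[0,0,-0.0625],[0,0,-0.0625],[0,0,-0.0625]]'

```text
time_s: 7.25
position: [0.5414, -0.016, 0.0696]
tool_rot: [3.141, -0.034, -0.004]
force: [-0.7, -0.5, -0.6]
width: -0.002
grasp_force: 0.4
```

Run:
```python
from h import *
s=state(); print(rel(s),s['force'],s['joint_pos'][5])
rows(s['position'][:2],rotnow(s),[(-164-7.5*i,14) for i in range(0,6)])
f=vision.grab_frame("side"); np.save("pics/side4.npy",f,allow_pickle=True)
x0,y0,w,h=240,150,60,60
f2=vision.grab_frame("scene")
c=cv2.resize(f["img"][150:210,230:300,::-1],(466,400),interpolation=cv2.INTER_CUBIC); q=proj(f2,H(-50,0,85))[0].astype(int)
d=cv2.resize(f2["img"][q[1]-25:q[1]+25,q[0]-20:q[0]+20,::-1],(320,400),interpolation=cv2.INTER_CUBIC)
cv2.imwrite("pics/v4.png",np.hstack([c,d]))
```

```text
(array([-22.38711567, -21.39957702]), np.float64(69.62825724427852), np.float64(-74.25647138613365), np.float64(30.96974079422189), np.float64(-136.2919954196536)) [-0.65802259 -0.54305769 -0.56376674] 1.5426953790913998
-164.0 14 [0.001, -0.0011] 0.0021 mm 0.6
-171.5 14 [0.0092, 0.0038] -0.0625 mm 4.0
-179.0 14 [0.0096, 0.0026] -0.0625 mm 4.0
-186.5 14 [0.0099, 0.0013] -0.0625 mm 4.0
-194.0 14 [0.0099, 0.0] -0.0625 mm 4.0
-201.5 14 [0.0099, -0.0013] -0.0625 mm 4.0
```

View pics/v4.png

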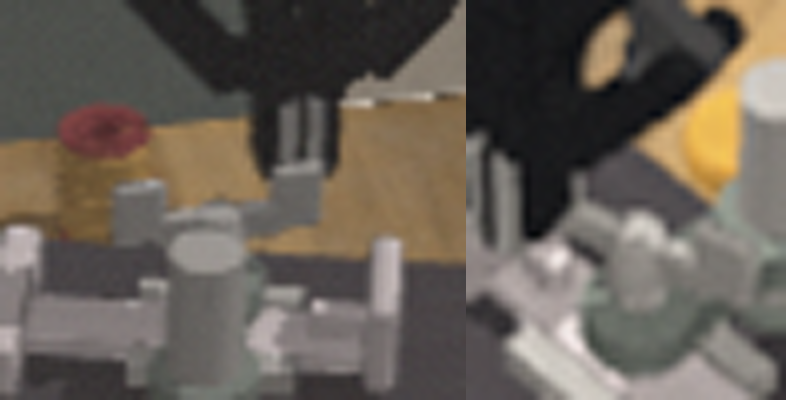

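The turned wing follows the fingertip (tip at about (295,190) in the left crop), so the stroke works. I finish it, back off and lift.

>>> arm_command --offset '[[0.0102,0.0027,0],[0.0096,0.0026,0],[0.0099,0.0013,0],[0.0099,0,0],[0,0,0],[-0.0129,0.0077,0],[0,0,0.1],[0,0,0.01]]' --angular '[[0,0,-0.0604],[0,0,-0.0625],[0,0,-0.0625],[0,0,-0.0625],[0,0,0],[0,0,0],[0,0,0],[0,0,0.06]]'

```text
time_s: 8.15
position: [0.5546, -0.0105, 0.1174]
tool_rot: [-3.077, 0.63, -0.01]
force: [0.8, 0.4, 0.3]
width: 0.001
grasp_force: 0.0
```

Run:
```python
from h import *
s=state(); print(rel(s),s['force'],s['joint_pos'][5])
rows(s['position'][:2],rotnow(s),[(-10,22)])
```

```text
(array([-31.55477196, -10.41210221]), np.float64(117.39112728672555), np.float64(-96.13266716562853), np.float64(33.22823356253105), np.float64(-161.7387025492216)) [0.75879567 0.35527765 0.26058138] 1.9351345126882904
-10 22 [0.0202, -0.1682] 1.4678 mm 67.7
```

>>> arm_command --offset '[[0.001,-0.008,0],[0.001,-0.008,0],[0.001,-0.008,0],[0.001,-0.008,0],[0.001,-0.008,0],[0.001,-0.008,0],[0.001,-0.008,0],[0.001,-0.008,0]]' --angular '[[0,0,0.07],[0,0,0.07],[0,0,0.07],[0,0,0.07],[0,0,0.07],[0,0,0.07],[0,0,0.07],[0,0,0.07]]'

```text
time_s: 8.95
position: [0.5553, -0.0361, 0.1138]
tool_rot: [-2.91, -1.183, 0.001]
force: [0.2, 1.0, -0.5]
width: 0.001
grasp_force: 0.0
```

>>> arm_command --offset '[[0.001,-0.008,0],[0.001,-0.008,0],[0.001,-0.008,0],[0.001,-0.008,0],[0.001,-0.008,0],[0.001,-0.008,0],[0.001,-0.008,0],[0.001,-0.008,0]]' --angular '[[0,0,0.07],[0,0,0.07],[0,0,0.07],[0,0,0.07],[0,0,0.07],[0,0,0.07],[0,0,0.07],[0,0,0.07]]'

```text
time_s: 9.75
position: [0.5586, -0.0617, 0.1138]
tool_rot: [-1.77, -2.595, 0.0]
force: [0.4, -0.4, 0.2]
width: 0.001
grasp_force: 0.0
```

>>> arm_command --offset '[[0.001,-0.008,0],[0.001,-0.008,0],[0.001,-0.008,0],[0.001,-0.008,0],[0,0,0],[0,0,0]]' --angular '[[0,0,0.07],[0,0,0.07],[0,0,0.07],[0,0,0.07],[0,0,0.066],[0,0,0]]'

```text
time_s: 10.35
position: [0.5603, -0.0745, 0.1138]
tool_rot: [-0.746, -3.051, 0.0]
force: [-0.0, -0.8, 0.0]
width: 0.003
grasp_force: 0.0
```

Run:
```python
from h import *
s=state(); print(rel(s),s['force'],s['joint_pos'][5])
rows(s['position'][:2],rotnow(s),[(-10,22)])
f=vision.grab_frame("side"); f2=vision.grab_frame("scene")
for a in (0,-8,-16,-24,-30): # predicted wing tips for judging
    t=np.radians(a); print(a,np.round(proj(f,[H(-50+35*np.cos(t),35*np.sin(t),86),H(-50-35*np.cos(t),-35*np.sin(t),86)])).tolist())
c=cv2.resize(f["img"][150:210,230:300,::-1],(466,400),interpolation=cv2.INTER_CUBIC); q=proj(f2,H(-50,0,85))[0].astype(int)
d=cv2.resize(f2["img"][q[1]-25:q[1]+25,q[0]-20:q[0]+20,::-1],(320,400),interpolation=cv2.INTER_CUBIC)
cv2.imwrite("pics/v5.png",np.hstack([c,d]))
```

```text
(array([28.02639442, 13.72664015]), np.float64(113.81803748144348), np.float64(79.52577399546362), np.float64(31.20736185137069), np.float64(26.094478650425287)) [-0.01576795 -0.82654879  0.01947692] -1.243849495766824
-10 22 [0.006, -0.0081] 0.004 mm 4.0
0 [[247.0, 174.0], [279.0, 176.0]]
-8 [[247.0, 173.0], [279.0, 178.0]]
-16 [[248.0, 172.0], [279.0, 179.0]]
-24 [[249.0, 171.0], [278.0, 180.0]]
-30 [[250.0, 170.0], [277.0, 181.0]]
```

View pics/v5.png

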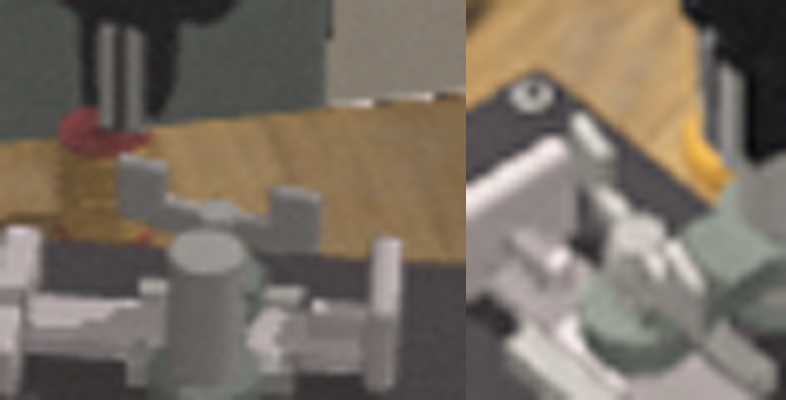

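>>> arm_command --offset '[[0.006,-0.0081,0],[0,0,-0.057],[0,0,-0.057],[0,0,0],[0,0,0]]' --angular '[[0,0,0],[0,0,0],[0,0,0],[0,0,0],[0,0,0]]'

```text
time_s: 10.95
position: [0.5634, -0.0779, 0.0683]
tool_rot: [-0.75, -3.05, -0.0]
force: [0.3, -0.3, 0.5]
width: 0.0
grasp_force: 0.0
```

Run:
```python
from h import *
s=state(); print(rel(s),s['force'],s['joint_pos'][5])
rows(s['position'][:2],rotnow(s),[(-14,14)]+[(-14-7.5*i,14) for i in range(1,8)])
```

```text
(array([30.36451232, 17.73849737]), np.float64(68.25000108285204), np.float64(79.36883753348786), np.float64(35.166147033274164), np.float64(30.292838396670273)) [ 0.27179689 -0.26607118  0.47747138] -1.2462652761684703
-14 14 [-0.025, 0.0097] -0.0281 mm 10.7
-21.5 14 [-0.0099, 0.0013] -0.0625 mm 4.0
-29.0 14 [-0.0096, 0.0025] -0.0625 mm 4.0
-36.5 14 [-0.0092, 0.0038] -0.0625 mm 4.0
-44.0 14 [-0.0086, 0.0049] -0.0625 mm 4.0
-51.5 14 [-0.0079, 0.006] -0.0625 mm 4.0
-59.0 14 [-0.0071, 0.007] -0.0625 mm 4.0
-66.5 14 [-0.0061, 0.0079] -0.0625 mm 4.0
```

>>> arm_command --offset '[[-0.0125,0.0048,0],[-0.0125,0.0048,0],[-0.0099,0.0013,0],[-0.0096,0.0025,0],[-0.0092,0.0038,0],[-0.0086,0.0049,0],[-0.0079,0.006,0],[-0.0071,0.007,0]]' --angular '[[0,0,-0.014],[0,0,-0.014],[0,0,-0.0625],[0,0,-0.0625],[0,0,-0.0625],[0,0,-0.0625],[0,0,-0.0625],[0,0,-0.0625]]'

```text
time_s: 11.75
position: [0.5336, -0.0642, 0.0698]
tool_rot: [1.938, 2.468, 0.002]
force: [1.5, -0.8, -2.3]
width: 0.003
grasp_force: 0.6
```

Run:
```python
from h import *
s=state(); print(rel(s),s['force'],s['joint_pos'][5])
rows(s['position'][:2],rotnow(s),[(-59,14),(-66.5,14)])
```

```text
(array([ 25.96630319, -14.76405202]), np.float64(69.79430500928814), np.float64(30.712824291246818), np.float64(29.87015455493618), np.float64(-29.621913280014294)) [ 1.46310528 -0.77456707 -2.30137842] -0.3798321333965018
-59 14 [-0.0028, 0.001] 0.0024 mm 1.2
-66.5 14 [-0.0061, 0.0079] -0.0625 mm 4.0
```

Tracking is good, with 1.5 N on the wing. I continue the stroke.

>>> arm_command --offset '[[-0.0075,0.0083,0],[-0.006,0.0088,0],[-0.0045,0.0093,0],[-0.0032,0.0096,0],[-0.0018,0.0099,0],[-0.0004,0.0099,0],[0.0008,0.0099,0],[0.0022,0.0096,0]]' --angular '[[0,0,-0.0625],[0,0,-0.0625],[0,0,-0.0625],[0,0,-0.0625],[0,0,-0.0625],[0,0,-0.0625],[0,0,-0.0625],[0,0,-0.0625]]'

```text
time_s: 12.55
position: [0.5253, -0.0339, 0.0698]
tool_rot: [2.914, 1.169, 0.004]
force: [0.3, -0.9, -0.2]
width: -0.004
grasp_force: 0.4
```

Run:
```python
from h import *
s=state(); print(rel(s),s['force'],s['joint_pos'][5])
rows(s['position'][:2],rotnow(s),[(-119,14),(-126.5,14)])
```

```text
(array([ -0.58613444, -31.61734503]), np.float64(69.78309023691783), np.float64(-29.283307306052592), np.float64(31.622777559642643), np.float64(-91.06204942175678)) [ 0.33842266 -0.89470604 -0.15004401] 0.7223367307762187
-119 14 [0.0031, -0.0003] 0.0024 mm 1.2
-126.5 14 [0.0038, 0.0092] -0.0625 mm 4.0
```

>>> arm_command --offset '[[0.0048,0.0091,0],[0.0057,0.0085,0],[0.0066,0.0079,0],[0.007,0.0071,0]]' --angular '[[0,0,-0.0625],[0,0,-0.0625],[0,0,-0.0625],[0,0,-0.0625]]'

```text
time_s: 12.95
position: [0.5344, -0.0205, 0.0696]
tool_rot: [3.119, 0.375, 0.002]
force: [-0.9, 0.5, 0.1]
width: 0.002
grasp_force: 0.5
```

Run:
```python
from h import *
s=state(); print(rel(s),s['force'],s['joint_pos'][5])
rows(s['position'][:2],rotnow(s),[(-149,14),(-156.5,14)])
```

```text
(array([-16.0725048 , -26.83332953]), np.float64(69.58440057938186), np.float64(-59.29271071262936), np.float64(31.278634627494533), np.float64(-120.92057219676084)) [-0.85755131  0.54972352  0.07651164] 1.2717713623811109
-149 14 [0.0021, -0.001] 0.0024 mm 0.9
-156.5 14 [0.0079, 0.0061] -0.0625 mm 4.0
```

>>> arm_command --offset '[[0.0086,0.0058,0],[0.0092,0.0048,0],[0.0095,0.0035,0],[0.0096,0.0026,0],[0.0099,0.0013,0],[0.0099,0,0],[0,0,0],[-0.0129,0.0077,0]]' --angular '[[0,0,-0.0625],[0,0,-0.0625],[0,0,-0.0625],[0,0,-0.0625],[0,0,-0.0625],[0,0,-0.0625],[0,0,0],[0,0,0]]'

```text
time_s: 13.75
position: [0.5525, -0.0106, 0.0692]
tool_rot: [-3.028, 0.835, -0.004]
force: [-0.1, -0.6, -0.4]
width: 0.003
grasp_force: 0.0
```

>>> arm_command --offset '[[0,0,0.055],[0,0,0.055],[0.001,-0.008,0],[0.001,-0.008,0],[0.001,-0.008,0],[0.001,-0.008,0],[0.001,-0.008,0],[0.001,-0.008,0]]' --angular '[[0,0,0],[0,0,0.06],[0,0,0.07],[0,0,0.07],[0,0,0.07],[0,0,0.07],[0,0,0.07],[0,0,0.07]]'

```text
time_s: 14.55
position: [0.5534, -0.0296, 0.1127]
tool_rot: [3.054, 0.736, 0.001]
force: [0.4, -0.4, 0.7]
width: -0.001
grasp_force: 0.0
```

>>> arm_command --offset '[[0.001,-0.008,0],[0.001,-0.008,0],[0.001,-0.008,0],[0.001,-0.008,0],[0.001,-0.008,0],[0.001,-0.008,0],[0.001,-0.008,0],[0.001,-0.008,0]]' --angular '[[0,0,0.07],[0,0,0.07],[0,0,0.07],[0,0,0.07],[0,0,0.07],[0,0,0.07],[0,0,0.07],[0,0,0.07]]'

```text
time_s: 15.35
position: [0.5566, -0.0552, 0.1127]
tool_rot: [2.136, 2.303, 0.001]
force: [-0.4, 0.6, -0.6]
width: 0.003
grasp_force: 0.0
```

>>> arm_command --offset '[[0.001,-0.008,0],[0.001,-0.008,0],[0.001,-0.008,0],[0.001,-0.008,0],[0.001,-0.008,0],[0.001,-0.008,0],[0,0,0],[0,0,0]]' --angular '[[0,0,0.07],[0,0,0.07],[0,0,0.07],[0,0,0.07],[0,0,0.07],[0,0,0.07],[0,0,0.06],[0,0,0]]'

```text
time_s: 16.15
position: [0.559, -0.0743, 0.1126]
tool_rot: [0.773, 3.044, 0.0]
force: [0.4, 0.4, 0.8]
width: 0.002
grasp_force: 0.0
```

Run:
```python
from h import *
s=state(); print(rel(s),s['force'],s['joint_pos'][5])
rows(s['position'][:2],rotnow(s),[(-10,22)])
f=vision.grab_frame("side"); f2=vision.grab_frame("scene")
c=cv2.resize(f["img"][150:210,230:300,::-1],(466,400),interpolation=cv2.INTER_CUBIC); q=proj(f2,H(-50,0,85))[0].astype(int)
d=cv2.resize(f2["img"][q[1]-25:q[1]+25,q[0]-20:q[0]+20,::-1],(320,400),interpolation=cv2.INTER_CUBIC)
cv2.imwrite("pics/v6.png",np.hstack([c,d]))
```

```text
(array([28.21611445, 12.49475732]), np.float64(112.62527590459189), np.float64(78.50340254687808), np.float64(30.858841112872486), np.float64(23.884886263486823)) [0.38316282 0.44387528 0.7577388 ] -1.2261067667592624
-10 22 [0.0091, -0.0085] 0.0125 mm 5.0
```

View pics/v6.png

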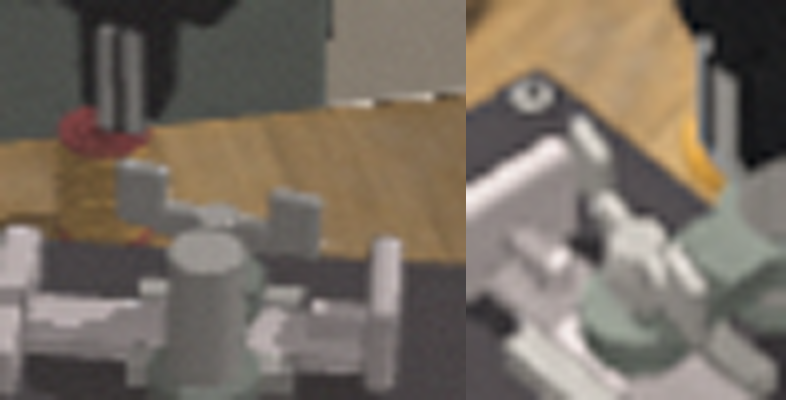

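The wing stands again at about -13° (tips at (120,165) and (320,200) in the left crop) and a little lower. I start the third stroke.

>>> arm_command --offset '[[0.0091,-0.0085,0],[0,0,-0.058],[0,0,-0.058],[0,0,0],[-0.013,0.0048,0],[-0.0125,0.0048,0],[-0.0099,0.0013,0],[-0.0096,0.0025,0]]' --angular '[[0,0,0.01],[0,0,0],[0,0,0],[0,0,0],[0,0,-0.014],[0,0,-0.014],[0,0,-0.0625],[0,0,-0.0625]]'

```text
time_s: 17.05
position: [0.5461, -0.0728, 0.067]
tool_rot: [1.227, 2.889, 0.001]
force: [1.1, 0.2, -0.9]
width: -0.005
grasp_force: 0.7
```

>>> arm_command --offset '[[-0.0092,0.0038,0],[-0.0086,0.0049,0],[-0.0079,0.006,0],[-0.0071,0.007,0]]' --angular '[[0,0,-0.0625],[0,0,-0.0625],[0,0,-0.0625],[0,0,-0.0625]]'

```text
time_s: 17.45
position: [0.533, -0.0642, 0.067]
tool_rot: [1.933, 2.473, 0.002]
force: [1.1, -0.4, -1.6]
width: -0.0
grasp_force: 0.7
```

Run:
```python
from h import *
s=state(); print(rel(s),s['force'],s['joint_pos'][5])
rows(s['position'][:2],rotnow(s),[(-59,14),(-66.5,14)])
```

```text
(array([ 26.12920541, -15.37324278]), np.float64(66.98835385947177), np.float64(30.96326353278795), np.float64(30.31619978227403), np.float64(-30.47063058803208)) [ 1.1185388  -0.42307354 -1.59911611] -0.38426440636811454
-59 14 [-0.0012, 0.0009] 0.0003 mm 0.6
-66.5 14 [-0.0061, 0.0079] -0.0625 mm 4.0
```

>>> arm_command --offset '[[-0.0073,0.0083,0],[-0.0056,0.0088,0],[-0.0045,0.0093,0],[-0.0032,0.0096,0],[-0.0018,0.0099,0],[-0.0004,0.0099,0]]' --angular '[[0,0,-0.0625],[0,0,-0.0625],[0,0,-0.0625],[0,0,-0.0625],[0,0,-0.0625],[0,0,-0.0625]]'

```text
time_s: 18.05
position: [0.5237, -0.0417, 0.0671]
tool_rot: [2.733, 1.545, 0.003]
force: [-0.9, -0.5, 0.4]
width: -0.001
grasp_force: 0.4
```

Run:
```python
from h import *
s=state(); print(rel(s),s['force'],s['joint_pos'][5])
rows(s['position'][:2],rotnow(s),[(-104-4*i,14) for i in range(10)])
```

```text
(array([  7.36373788, -30.79895946]), np.float64(67.0595432019732), np.float64(-14.033132578950529), np.float64(31.66702606271074), np.float64(-76.55355059253196)) [-0.89634367 -0.51418244  0.43701203] 0.4411376135286873
-104 14 [0.0031, -0.0001] 0.0003 mm 1.3
-108 14 [0.0005, 0.0053] -0.0333 mm 2.1
-112 14 [0.0009, 0.0052] -0.0333 mm 2.1
-116 14 [0.0012, 0.0052] -0.0333 mm 2.1
-120 14 [0.0016, 0.0051] -0.0333 mm 2.1
-124 14 [0.002, 0.0049] -0.0333 mm 2.1
-128 14 [0.0023, 0.0048] -0.0333 mm 2.1
-132 14 [0.0026, 0.0046] -0.0333 mm 2.1
-136 14 [0.0029, 0.0044] -0.0333 mm 2.1
-140 14 [0.0032, 0.0042] -0.0333 mm 2.1
```

>>> arm_command --offset '[[0.0012,0.0053,0],[0.0016,0.0052,0],[0.0019,0.0052,0],[0.0022,0.0051,0],[0.002,0.0049,0]]' --angular '[[0,0,-0.0333],[0,0,-0.0333],[0,0,-0.0333],[0,0,-0.0333],[0,0,-0.0333]]'

```text
time_s: 18.55
position: [0.5266, -0.0312, 0.0668]
tool_rot: [2.96, 1.052, 0.001]
force: [-1.7, 0.5, -0.9]
width: 0.002
grasp_force: 0.4
```

>>> arm_command --offset '[[0.0023,0.0048,0],[0.0026,0.0046,0],[0,0,0]]' --angular '[[0,0,-0.0333],[0,0,-0.0333],[0,0,0]]'

```text
time_s: 18.85
position: [0.5288, -0.0273, 0.0667]
tool_rot: [3.024, 0.848, 0.002]
force: [-0.0, -0.9, 0.4]
width: -0.003
grasp_force: 0.1
```

Still light at about -132°. I go on in small steps.

>>> arm_command --offset '[[0.0029,0.0044,0],[0.0032,0.0042,0],[0,0,0]]' --angular '[[0,0,-0.0333],[0,0,-0.0333],[0,0,0]]'

```text
time_s: 19.15
position: [0.5296, -0.0246, 0.0663]
tool_rot: [3.075, 0.637, -0.004]
force: [-3.0, -3.8, 2.1]
width: 0.002
grasp_force: 2.4
```

Run:
```python
from h import *
s=state(); print(rel(s),s['force'],s['joint_pos'][5])
rows(s['position'][:2],rotnow(s),[(-140-4*i,14) for i in range(8)])
```

```text
(array([-10.76006146, -30.16854257]), np.float64(66.3276147007017), np.float64(-49.59659047199693), np.float64(32.02998413192328), np.float64(-109.629535381131)) [-2.99759896 -3.76285397  2.13478654] 1.0965966744445164
-140 14 [0.0057, 0.0007] -0.0034 mm 2.3
-144 14 [0.0035, 0.004] -0.0333 mm 2.1
-148 14 [0.0038, 0.0037] -0.0333 mm 2.1
-152 14 [0.004, 0.0034] -0.0333 mm 2.1
-156 14 [0.0043, 0.0031] -0.0333 mm 2.1
-160 14 [0.0045, 0.0028] -0.0333 mm 2.1
-164 14 [0.0047, 0.0025] -0.0333 mm 2.1
-168 14 [0.0048, 0.0022] -0.0333 mm 2.1
```

Resistance rises at about -136°, where the stop was expected. I press a little more to confirm.

>>> arm_command --offset '[[0.0035,0.0025,0],[0.0035,0.0025,0],[0,0,0],[0,0,0]]' --angular '[[0,0,0],[0,0,0],[0,0,0],[0,0,0]]'

```text
time_s: 19.55
position: [0.5303, -0.0238, 0.0661]
tool_rot: [3.074, 0.64, -0.012]
force: [-8.6, -6.4, 6.0]
width: 0.002
grasp_force: 5.2
```

Run:
```python
from h import *
s=state(); print(rel(s),s['force'],s['joint_pos'][5])
```

```text
(array([-11.71146927, -29.77099056]), np.float64(66.09206945737422), np.float64(-49.49591892021974), np.float64(31.9917238013571), np.float64(-111.47394552018129)) [-8.61069696 -6.36310366  6.03905171] 1.0994629176458948
```

>>> arm_command --offset '[[-0.009,-0.0044,0],[-0.009,-0.0044,0],[0,0,0.1],[0,0,0.1],[0,0,0.1],[0,0.1,0],[0,0.1,0],[0,0,0]]' --angular '[[0,0,0],[0,0,0],[0,0,0],[0,0,0],[0,0,0],[0,0,0],[0,0,0],[0,0,0]]'

```text
time_s: 20.35
position: [0.5267, 0.0582, 0.1867]
tool_rot: [-3.074, -0.642, -0.005]
force: [0.7, -1.6, 0.4]
width: -0.001
grasp_force: 0.0
```

Run:
```python
from h import *
s=state(); print(s['position'],s['force'],s['time_s'])
a=np.load("pics/side3.npy",allow_pickle=True).item(); f=vision.grab_frame("side")
d=cv2.absdiff(a["img"],f["img"]).max(2)
for nm,c in {"anvil":[H(55,0,34)],"tab":[H(-110,0,50)],"spool?":[],}.items():
    for q in proj(f,c) if c else []: x,y=q.astype(int); print(nm,(d[y-12:y+12,x-14:x+14]>40).sum())
t=np.radians(-135)
ys,xs=np.where(d[150:250,180:330]>40); print(len(ys), np.c_[xs+180,ys+150].min(0) if len(ys) else 0, np.c_[xs+180,ys+150].max(0) if len(ys) else 0)
print(proj(f,[H(-50+35*np.cos(t),35*np.sin(t),84),H(-50-35*np.cos(t),-35*np.sin(t),84)]))
```

```text
[0.52673006 0.05823232 0.1867361 ] [ 0.66285551 -1.57273996  0.39722718] 20.35
anvil 91
tab 0
568 [180 150] [316 234]
[[275.16712318 170.49235257]
 [250.31280204 181.99277291]]
```

Run:
```python
from h import *
a=np.load("pics/side3.npy",allow_pickle=True).item(); f=vision.grab_frame("side"); g=vision.grab_frame("scene"); b=np.load("pics/scene2.npy",allow_pickle=True).item()
for A,B in((a,f),(b,g)):
  for nm,P in {"anvil":H(55,0,34),"fence":H(93,0,38),"tab":H(-105,0,50)}.items():
    x,y=proj(B,P)[0].astype(int); c=[cv2.Laplacian(cv2.cvtColor(i["img"],cv2.COLOR_RGB2GRAY)[y-14:y+14,x-16:x+16],cv2.CV_32F) for i in(A,B)]
    print(nm,cv2.phaseCorrelate(*c))
x,y=proj(f,H(55,0,34))[0].astype(int)
d=f["img"][...,1].astype(int)-a["img"][...,1]; d=d[y-12:y+12,x-14:x+14]; ys,xs=np.where(abs(d)>30); print((d>30).sum(),(d<-30).sum(),xs.mean(),ys.mean(),xs.std(),ys.std())
```

```text
anvil ((-0.547078702431147, 0.12725100953813318), 0.715205595890681)
fence ((0.23733082822290008, 0.04893205649455723), 0.5313586587707202)
tab ((-0.009660354319578346, 0.08623719092347315), 0.8460141211748123)
anvil ((1.0543923702692908, -0.02182284049051475), 0.6306776789327463)
fence ((0.027424990478307265, -0.1336155010263358), 0.5302567871908347)
tab ((0.6923705452331674, 1.176293773894102), 0.45271792635321617)
65 115 11.377777777777778 12.244444444444444 8.959263086980334 4.107746370811321
```

Run:
```python
from h import *
a=np.load("pics/side3.npy",allow_pickle=True).item()
for nm,A in (("side3",a),("side",vision.grab_frame("side")),("scene",vision.grab_frame("scene"))):
    g=cv2.cvtColor(A["img"],cv2.COLOR_RGB2GRAY)
    hull=np.round(proj(A,[H(x,y,34) for x,y in((28,-27),(82,-27),(82,27),(28,27))])).astype(np.int32)
    m=np.zeros_like(g); cv2.fillConvexPoly(m,hull,1); th=np.median(g[m>0])*.72
    k=((g<th)&(m>0)).astype(np.uint8); n,l,st,ce=cv2.connectedComponentsWithStats(k)
    for i in range(1,n):
        if st[i,4]>4:
            w=(th-g.astype(float))*(l==i); yy,xx=np.indices(g.shape); c=[(xx*w).sum()/w.sum(),(yy*w).sum()/w.sum()]
            p=plane(A,[c],.034)[0,:2]-O; print(nm,st[i,4],np.round([p@U*1000,p@V*1000],1))
```

```text
side3 9 [ 71.3 -20.4]
side3 17 [ 41.  -20.5]
side3 6 [70.9 10. ]
side3 13 [41.1  9.4]
side 11 [ 71.9 -19.9]
side 20 [ 41.5 -18.3]
side 6 [71.1  9.4]
side 8 [41.6  7.9]
scene 16 [47.6 26.3]
scene 16 [38.2  9.7]
scene 43 [ 38.3 -18.7]
scene 11 [67.8  9.9]
scene 28 [ 68.8 -19.6]
```

```bash
python3 -c "
from rig import sign_off; print(sign_off())"
```

```text
the job is handed in; nothing more can be done
None
```

The job is handed in, though no verdict came back: the jaw holds the anvil snug and square against the fence (anvil centre measured at about 55 mm), and the wing screw is at its hard stop, where its angle matches fully tight.

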